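# Shut and lock the scrap bin's lid with its wing knob

### The job

The yellow scrap bin beside the washbasin stands open: swing its lid down, press it gently home against its rubber seal, and while it is held down turn the black wing knob clockwise (seen from above) about a quarter turn until the hidden tongue is fully behind the frame edge, so that the lid stays locked when you let go. Do not press harder than it takes to seat the lid, do not turn the knob before the lid is down, and leave the other things where they are.

Things in the scene. Friction and masses are not known exactly. Their poses are not given: they have to be found in the camera images.
- bin: yellow plastic scrap bin, fixed, 220 x 220 mm, 119 mm tall; origin at the centre of its underside. +x from the knob side to the hinge side, y along the hinge, z up. Hidden under the lid's front is a frame bar along y, its near face 28 mm in front of the knob's axis, on which the lid comes to rest. Its height differs from bin to bin by up to 13 mm, unmeasured: press until it is felt
- lid: yellow lid, 213 mm from hinge to front edge, 226 mm wide, 8 mm thick; origin on the hinge line at its underside (105 mm behind the bin's centre, 130 mm above its underside). x axis from the front edge to the hinge, z out of its top. Swinging freely it stays where it is left. Pressed at the knob, the seal takes about 5 N at first, 8 to 14 N just before the lid meets the bar, then 20 to 25 N per mm more; seal and bar are marred above 30 N
- lid_angle (a joint): opening of the lid: 0 is level, grows as the front edge rises. A rubber seal under the front starts to push back at about 0.087 rad and holds an unlocked lid up there. The lid is home on its bar somewhere from -0.031 to 0.037 rad; locked and let go it settles up to 0.015 rad above that
- lid_front (a point): point on the lid's top, in the middle of its width, 8 mm inside the front edge (205 mm from the hinge line)
- knob (a joint): turn of the wing knob: 0 with its wing along the hinge direction (tongue free), grows clockwise seen from above, hard stop at 1.6; it is stiff (0.06 N m) and stays where it is left. Above about 0.6 the tongue must pass under the bar: only possible with the lid pressed home (it then clears by 2 mm). Locked above 1.2; aim at 1.45
- knob_grip (a point): centre of the black wing, on the knob's axis, 24 mm above the lid's top. The wing is 52 mm long (along the hinge at joint 0), 12 mm thick and rises from 6 to 36 mm above the lid, on its own round flange, 60 mm wide and 6 mm thick, which turns with it and can be pressed on. The axis is 165 mm from the hinge line, in the middle of the lid; a white mark shows the tongue's end
- tumbler: glass tumbler, 68 mm wide and 95 mm tall, upright in the rack; origin underneath its middle; not to be disturbed
- spatula: wooden spatula, 260 mm long, lying in the rack; origin underneath its middle; not to be disturbed
- spoon: steel serving spoon, 240 mm long, lying in the rack; origin underneath its middle; not to be disturbed
- soap: green soap bottle, 60 mm wide and 150 mm tall, on the counter; origin underneath its middle; not to be disturbed
- mug: blue mug, 80 mm wide and 90 mm tall, on the counter; origin underneath its middle; not to be disturbed
- brush: wooden washing-up brush, 200 mm long, on the counter; origin underneath its middle; not to be disturbed

How it is judged:
On the way, in this order (a step that is already met when the one before it is completed fails the run):
1. the lid is swung down to its seal, the knob still unturned (value of joint lid_angle below 0.13 rad and value of joint knob below 0.55 rad), for 0.1 s.
2. with the lid held down, the knob is turned until the tongue is behind the frame edge (value of joint knob above 1.2 rad and value of joint lid_angle below 0.06 rad), for 0.2 s.
At the end, for the whole second after the job is handed in: the knob stands at more than 1.2 rad and the lid, let go and at rest, stays below 0.06 rad (held by the tongue) (all of step 2 and velocity of joint each of knob, lid_angle below 0.1 rad/s); the robot touches nothing.
It fails at once if the lid is pressed on the bin's frame and seal with more than 30 N (contact force between lid_panel and bin above 30 N).
It fails at once if one of the other things (tumbler, spatula, spoon, soap bottle, mug, brush) is moved by more than 25 mm (distance of any of tumbler, spatula, spoon, soap, mug, brush from where it was at the start of the episode above 0.025 m).
It also fails if it takes over 61 s, if anything falls off the work surface, if the arm or the gripper's body presses on something with over 40 N, if the wrist force passes 120 N, or if a joint passes its speed limit or range.

### The arm

A 6-joint arm with a two-finger parallel gripper is mounted at the origin on the work surface. World frame = base frame: x ahead of the robot, y to its left, z up, the work surface at z = 0. Lengths are in m, angles in rad, forces in N, time in s.
With the tool pointing down it reaches from about 0.35 to 1 m from the base axis. Payload 7.1 kg.
Tool frame: the origin (TCP) lies between the finger pads; the fingertips stand env.tip_extent ahead of it and the grasp point (between the pads) lies 11 mm behind it (env.tip_extent is the distance from the TCP to the fingertips, in m); z points along the fingers, y is the direction in which the jaws open and shut (so a half turn about z gives the same grasp; the last joint's range is limited). The gripper opens to 85 mm and grips with 20 to 120 N. Pads are 22 mm wide; open, the fingers measure 114 mm over their backs; the gripper's body (76 mm by 85 mm) begins 54 mm behind the grasp point. The pads swing forward as they close: fully open they stand 13 mm farther back than shut.
Start: joints at [1.289, 0.423, 1.63, -0, 1.089, -0.019], TCP at [0.162, 0.604, 0.239] pointing down, gripper open.
Joint ranges: [-3, 3], [-0.9, 2.11], [0.09, 2.58], [-1.31, 4.45], [0.11, 2.69], [-2.54, 2.54]. Speed limits (rad/s): [2.39, 2.39, 3.01, 3.14, 3.14, 3.14].

### API

Orientations are given as a 3x3 rotation matrix whose columns are the frame's x, y, z axes.
In Python, from workcell import telemetry, eyes, env gives the robot as it stands.
- The arm moves only by the shell command python3 -m jog 'ROWS' [FORCE]. ROWS is text: rows parted by semicolons, each of 7 numbers parted by spaces: the opening, from 0 (shut) to 1 (fully open), then the shift along the tool's x, y, z in cm, then the turn, a rotation vector about the tool's x, y, z in rad. A call has 1 to 10 rows; each row is the pose to reach, as a shift and turn from the pose measured when the call began, along the tool's axes at that moment; what a row does not reach only later rows make up. A row lasts 1/10 s, in which the tool goes at most 50 mm and 8.59 degrees, less where a joint would pass 70% of its speed; a pose out of reach is approached as far as the arm can. A call with a gripper value outside its range is refused whole. The fingers move at their own pace and stop on an object; FORCE is the grip in N (left out, the last holds). Time passes only in rows, so rows that repeat a pose let the fingers close. It gives the time, the measured TCP pose, the force and the opening at its end, in the units of the state.
- telemetry.read_state(): the state, without advancing time (a new reading comes with each control period).
- eyes.read_camera(name): name is "scene" or "top"; returns a dict with "img" (480x640x3 uint8, blue, green, red), "K" (3x3 intrinsics, pixels), "rvec" (rotation vector, rad) and "tvec" (3), from world to camera coordinates, as OpenCV has them. Camera axes: x right, y down, z forward; pixel columns grow to the right and rows downward; lengths in m; the calibration is good to about 2 mm. A picture is of the moment at which its call begins. There is no depth.
- env.finish_job(): hands the job in, once; it reports no verdict.
Trained networks look in the newest picture that a camera, given by its name, has taken for a name from the list of things; names that differ only in an ending like _2 or _b are one class to them, and where a whole thing is asked for, a point or a joint stands for the part that bears it (a point fixed in the world has none). Each returns a list of dicts, best first, with "confidence" (0 to 1); they miss things now and then, are a little off and sometimes report something else, mostly with a low value. They report only what shows in the picture. A call takes as long as a camera call.
- eyes.search_frame(camera, label): "rect" ([left, top, width, height] in pixels, round what is visible of it).
- eyes.silhouettes(camera, label): "pixels" (480x640 bool, what is visible of it) and "rect" ([left, top, width, height] in pixels, round what is visible of it).
The state is a dict: "t": time; "joints": joint angles; "dq": joint speeds; "effort": joint torques, N m; "ee_pos": TCP position; "eef_rot": TCP orientation; "force": force on the tool from outside, world axes, zero at the start; "wrist_torque": the same for the moment, N m; "width": finger opening in m.
Only numpy, scipy, OpenCV 4.12 (cv2) and the standard library are available. Lean on these libraries where they do the work, as an engineer would, in place of code of your own. Each camera call takes 0.05 s, during which the arm holds its last target.

## Working session

There is one attempt and no reset: what is moved stays moved. The work goes in short steps, Python scripts to look and compute and a shell command to move; the robot and the scene stay as the last step left them, time stands still between calls to the robot, and variables do not carry over. Pictures are saved under pics/ and viewed, and the job is handed in when it is done.

```bash
ls; mkdir -p pics; python3 - <<'E'
from workcell import telemetry, eyes, env
import cv2
print(env.tip_extent)
s=telemetry.read_state()
for k,v in s.items(): print(k,v)
for n in("scene","top"):
    c=eyes.read_camera(n); cv2.imwrite(f"pics/{n}0.png",c["img"]); print(n,c["K"],c["rvec"],c["tvec"])
E
```

```text
pics
0.008
t 0.0
joints [ 1.28898110e+00  4.23878886e-01  1.63069475e+00  2.54871589e-06
  1.08861671e+00 -1.90214297e-02]
dq [ 0.00057192 -0.00078274  0.00141105  0.00021736  0.00073736  0.00174211]
effort [-2.09696358e-03 -5.57388139e+01 -2.81745422e+01 -6.53944790e-05
  7.32384899e-03 -1.04627270e-05]
ee_pos [0.16219816 0.60302276 0.23852007]
eef_rot [[-9.65667662e-01  2.59780227e-01 -4.46485349e-04]
 [ 2.59780608e-01  9.65666445e-01 -1.53403374e-03]
 [ 3.26442856e-05 -1.59735502e-03 -9.99998724e-01]]
force [ 1.04927636  0.35843628 -0.89406418]
wrist_torque [-0.0177673  -0.02018446  0.00096329]
width 0.08523781545153884
scene [[495.61792882   0.         325.36708514]
 [  0.         495.61792882 235.58976324]
 [  0.           0.           1.        ]] [ 1.71853448  1.68248467 -0.78449578] [-0.07790543 -0.26735419  1.46584144]
top [[445.78196943   0.         312.00674173]
 [  0.         445.78196943 236.73481945]
 [  0.           0.           1.        ]] [ 2.0676553  -2.16502825  0.22244789] [0.10205636 0.56202404 0.86411461]
```

View pics/scene0.png

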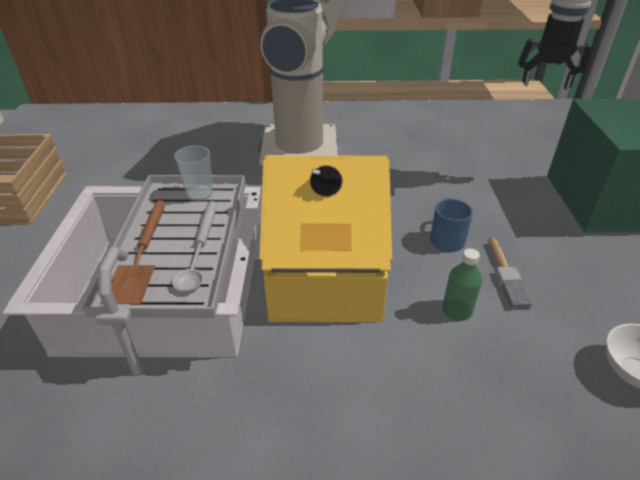

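View pics/top0.png

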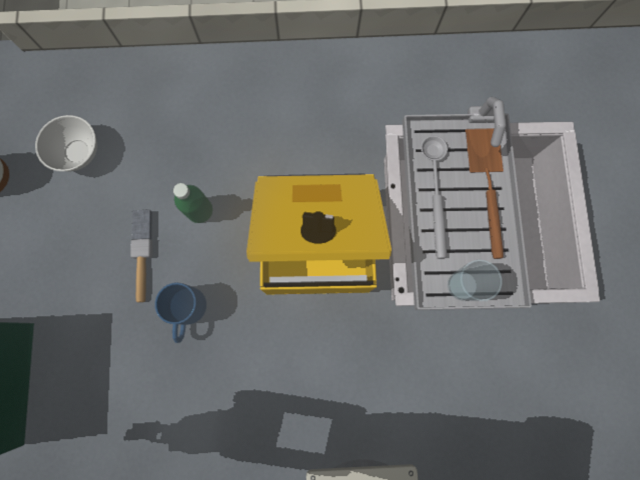

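```bash
python3 - <<'E'
import cv2,numpy as np
a=cv2.imread("pics/scene0.png")[145:330,250:405]; b=cv2.imread("pics/top0.png")[165:305,235:400]
cv2.imwrite("pics/za.png",cv2.resize(a,None,fx=3.2,fy=3.2,interpolation=cv2.INTER_CUBIC))
cv2.imwrite("pics/zb.png",cv2.resize(b,None,fx=4,fy=4,interpolation=cv2.INTER_CUBIC))
E
```

```text
(no output)
```

View pics/za.png

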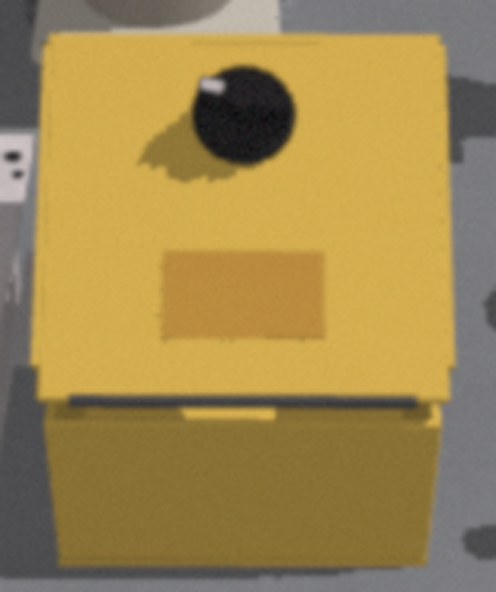

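View pics/zb.png

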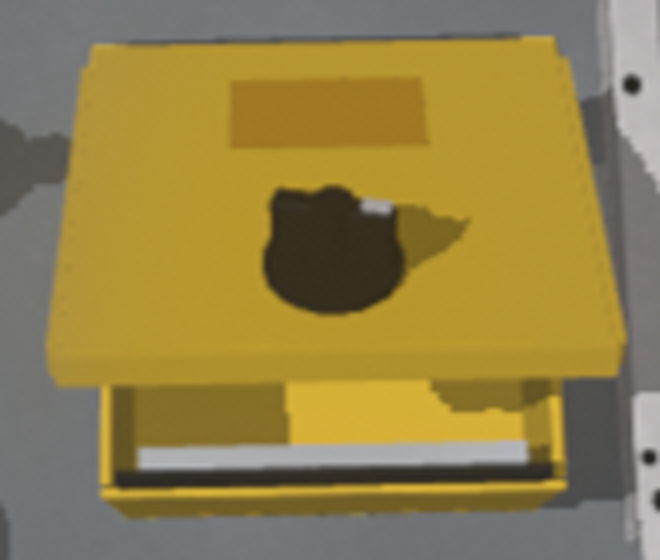

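```bash
cat > h.py <<'E'
import numpy as np,cv2
from scipy.optimize import least_squares
CAL=dict(scene=(np.array([[495.61792882,0,325.36708514],[0,495.61792882,235.58976324],[0,0,1]]),np.array([1.71853448,1.68248467,-0.78449578]),np.array([-0.07790543,-0.26735419,1.46584144])),
top=(np.array([[445.78196943,0,312.00674173],[0,445.78196943,236.73481945],[0,0,1]]),np.array([2.0676553,-2.16502825,0.22244789]),np.array([0.10205636,0.56202404,0.86411461])))
def proj(cam,P):
    K,r,t=CAL[cam]; return cv2.projectPoints(np.atleast_2d(np.asarray(P,float)),r,t,K,None)[0][:,0]
def binw(p,P):
    x,y,w=p[:3]; c,s=np.cos(w),np.sin(w); P=np.atleast_2d(P)
    return np.c_[x+c*P[:,0]-s*P[:,1],y+s*P[:,0]+c*P[:,1],P[:,2]]
def lid(p,th,P):
    P=np.atleast_2d(P); c,s=np.cos(th),np.sin(th)
    return binw(p,np.c_[.105+c*P[:,0]+s*P[:,2],P[:,1],.130-s*P[:,0]+c*P[:,2]])
E
python3 - <<'E'
from h import *
obsB=[("scene",(.11,-.11,0),(268.75,321.9)),("scene",(.11,.11,0),(382.8,321.9)),("top",(-.11,.11,.119),(260.5,287.5)),("top",(-.11,-.11,.119),(376.25,286.75))]
obsL=[("scene",(-.213,-.113,.008),(263.75,156.25)),("scene",(-.213,.113,.008),(388.75,156.25)),("top",(-.213,.113,.008),(247.5,252.5)),("top",(-.213,-.113,.008),(391.25,251.25)),("top",(-.213,.113,0),(249.5,261.2)),("top",(-.213,-.113,0),(390,259.5))]
def f(p):
    return np.concatenate([proj(c,binw(p,P))[0]-uv for c,P,uv in obsB]+[proj(c,lid(p,p[3],P))[0]-uv for c,P,uv in obsL])
r=least_squares(f,[.5,0,0,.8]); print(r.x); print(r.fun.reshape(-1,2).round(1))
p=r.x
print("knob",lid(p,p[3],(-.165,0,.032)),"front",lid(p,p[3],(-.205,0,.008)))
for th in(0,.087): print("closed knob",lid(p,th,(-.165,0,.032)))
for c in("scene","top"):print(proj(c,lid(p,p[3],[(-.165,0,.008),(-.165,0,.044),(-.165,-.026,.044)])))
E
```

```text
[ 0.5630694   0.06633413 -0.02938357  0.59902707]
[[-1.1 -0.8]
 [-0.6 -0.1]
 [-0.7  2.2]
 [ 0.5  1. ]
 [ 1.1  1.1]
 [-2.4  1.5]
 [ 0.8  2.5]
 [-1.5  1.4]
 [-0.7 -2.8]
 [-0.9 -3.4]]
knob [[0.54984701 0.06672276 0.24946178]] front [[0.50329958 0.06809088 0.25219412]]
closed knob [[0.5030953  0.06809689 0.162     ]]
closed knob [[0.50649837 0.06799687 0.17621587]]
[[325.38990446 181.64571511]
 [325.27216598 174.01216601]
 [310.53235679 173.95553784]]
[[318.31030357 233.10318445]
 [318.34150895 216.98886622]
 [334.39329482 216.73286895]]
```

```bash
python3 -m jog '0 0 0 -5 0 0 0; 0 -2 -2 -9 0 0 0.14; 0 -5 -4 -10 0 0 0.28; 0 -8.5 -7 -10 0 0 0.42; 0 -12 -10 -10 0 0 0.56; 0 -15.5 -13 -10 0 0 0.7; 0 -19 -16 -10 0 0 0.84; 0 -23 -19 -10 0 0 0.98; 0 -27 -22 -10 0 0 1.12; 0 -30 -25 -10 0 0 1.26'
```

```text
t: 1.1
ee_pos: [0.3882, 0.2819, 0.3388]
eef_rot: [[-0.042, 0.999, -0.0], [0.999, 0.042, -0.002], [-0.001, -0.0, -1.0]]
force: [0.4, 0.4, -0.6]
width: -0.0
```

```bash
python3 -m jog '0 -4 3 0 0 0 0.03; 0 -8 6 0 0 0 0.07; 0 -12 9 0 0 0 0.07; 0 -16 12 0 0 0 0.07; 0 -16 12 2 0 0 0.07; 0 -16 12 5 0 0 0.07; 0 -16 12 5 0 0 0.07'; python3 - <<'E'
from workcell import telemetry, eyes, env
import cv2,numpy as np
a=eyes.read_camera("scene")["img"];b=eyes.read_camera("top")["img"]
cv2.imwrite("pics/s1.png",np.hstack([cv2.resize(a[100:330,220:420],(400,460)),cv2.resize(b[150:380,210:410],(400,460))]))
E
```

```text
t: 1.8
ee_pos: [0.5124, 0.1258, 0.2853]
eef_rot: [[0.029, 1.0, -0.008], [1.0, -0.029, -0.003], [-0.003, -0.008, -1.0]]
force: [-1.3, 0.3, -1.2]
width: 0.0
```

View pics/s1.png

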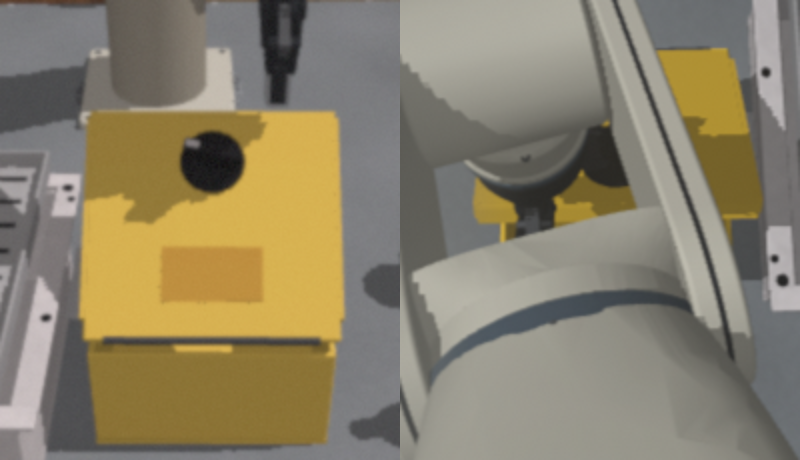

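```bash
python3 - <<'E'
from h import *
print(proj("scene",(0.5124,.1258,.2773)),proj("scene",(0.5124,.1258,.22)))
p=[.5631,.0663,-.0294]
for th in(.55,.6,.65):print(proj("scene",lid(p,th,[(-.213,.113,.008),(-.213,.113,0)])).ravel(),proj("top",lid(p,th,[(-.213,.113,.008),(-.213,.113,0)])).ravel())
E
```

```text
[[357.49617656 151.84434495]] [[356.2609404  178.41826424]]
[385.73641318 160.04044013 385.27135022 161.98653966] [249.00555621 259.46718245 249.55053288 262.65080454]
[386.37804787 157.72586624 385.89639031 159.51781387] [248.30179285 254.83785787 248.83696342 258.27683242]
[387.04073078 155.63023868 386.5429215  157.25901832] [247.61496467 249.88041483 248.13778896 253.56819529]
```

```bash
python3 -m jog '0 0 0.5 2.5 0 0 0; 0 0 0.5 4 0 0 0; 0 0 0.5 5 0 0 0; 0 0 0.5 6 0 0 0; 0 0 0.5 7 0 0 0; 0 0 0.5 8 0 0 0; 0 0 0.5 9 0 0 0; 0 0 0.5 10 0 0 0; 0 0 0.5 10.5 0 0 0; 0 0 0.5 10.5 0 0 0'
```

```text
t: 2.9
ee_pos: [0.5187, 0.1265, 0.183]
eef_rot: [[0.028, 1.0, -0.003], [1.0, -0.028, -0.002], [-0.002, -0.003, -1.0]]
force: [-0.2, -0.8, -0.1]
width: -0.0002
```

```bash
python3 -m jog '0 0 0 0.4 0 0 0; 0 0 0 0.8 0 0 0; 0 0 0 1.2 0 0 0; 0 0 0 1.2 0 0 0'
```

```text
t: 3.3
ee_pos: [0.5184, 0.1264, 0.1705]
eef_rot: [[0.028, 1.0, -0.004], [1.0, -0.028, -0.002], [-0.003, -0.004, -1.0]]
force: [0.7, -0.3, 0.5]
width: -0.0003
```

```bash
python3 -m jog '0 0 0 0.4 0 0 0; 0 0 0 0.8 0 0 0; 0 0 0 0.8 0 0 0'; python3 -m jog '0 0 0 0.2 0 0 0; 0 0 0 0.4 0 0 0; 0 0 0 0.4 0 0 0'; python3 - <<'E'
from workcell import telemetry, eyes, env
import cv2,numpy as np
a=eyes.read_camera("scene")["img"]
cv2.imwrite("pics/s2.png",cv2.resize(a[100:330,220:420],(600,690))[:590])
E
```

```text
t: 3.6
ee_pos: [0.518, 0.1263, 0.1619]
eef_rot: [[0.028, 1.0, -0.005], [1.0, -0.028, -0.003], [-0.003, -0.005, -1.0]]
force: [0.4, -0.4, 0.1]
width: 0.0002
t: 3.9
ee_pos: [0.518, 0.1264, 0.158]
eef_rot: [[0.028, 1.0, -0.005], [1.0, -0.028, -0.003], [-0.003, -0.005, -1.0]]
force: [-2.0, 0.3, 3.6]
width: 0.0
```

View pics/s2.png

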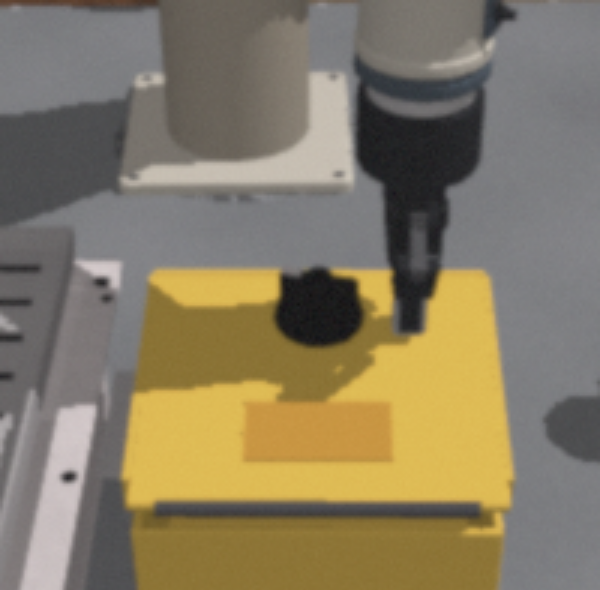

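```bash
python3 -m jog '0 0 0 -3 0 0 0; 0.5 0 0 -7 0 0 0; 0.5 3 0 -11 0 0 0; 0.5 7 0 -12 0 0 0; 0.5 12 0 -12 0 0 0; 0.5 17 0 -12 0 0 0; 0.5 22 0 -12 0 0 0; 0.5 27 0 -12 0 0 0; 0.5 30 0 -12 0 0 0;0.5 30 0 -12 0 0 0'; python3 - <<'E'
from workcell import telemetry, eyes, env
import cv2,numpy as np
a=eyes.read_camera("scene")["img"];b=eyes.read_camera("top")["img"]
cv2.imwrite("pics/s3.png",a);cv2.imwrite("pics/t3.png",b)
cv2.imwrite("pics/s3z.png",cv2.resize(a[150:330,250:400],None,fx=3.2,fy=3.2,interpolation=cv2.INTER_CUBIC))
cv2.imwrite("pics/t3z.png",cv2.resize(b[165:305,235:400],None,fx=4,fy=4,interpolation=cv2.INTER_CUBIC))
E
```

```text
t: 4.95
ee_pos: [0.5265, 0.4304, 0.2764]
eef_rot: [[0.024, 1.0, -0.005], [1.0, -0.024, -0.002], [-0.002, -0.005, -1.0]]
force: [0.2, -0.3, 0.2]
width: 0.0428
```

View pics/s3z.png

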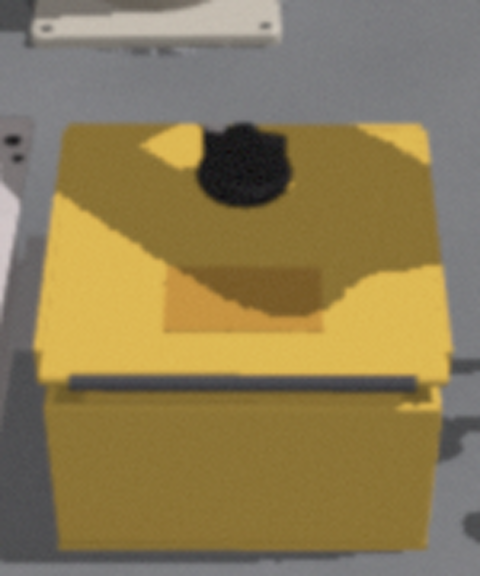

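View pics/t3z.png

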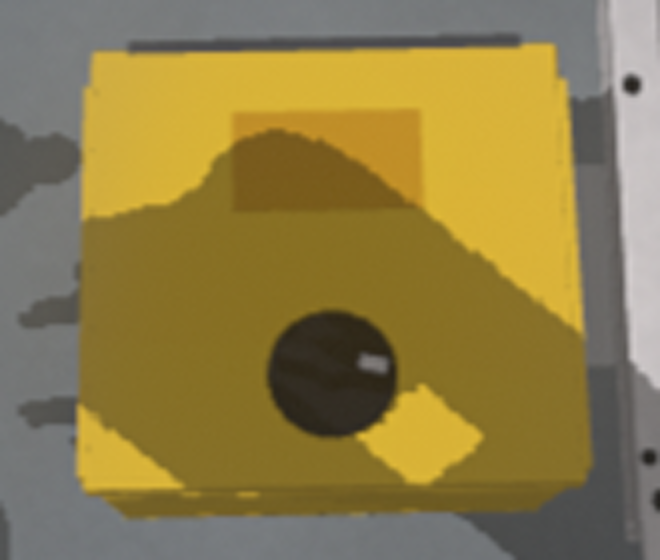

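```bash
python3 - <<'E'
import cv2,numpy as np
from h import *
b=cv2.imread("pics/t3.png")
z=b[235:282,295:345].astype(float); z=np.clip((z-10)*4,0,255).astype(np.uint8)
cv2.imwrite("pics/t3k.png",cv2.resize(z,None,fx=10,fy=10,interpolation=cv2.INTER_CUBIC))
obsB=[("scene",(.11,-.11,0),(250+60/3.2,150+549/3.2)),("scene",(.11,.11,0),(250+425/3.2,150+549/3.2))]
q=lambda x,y:(235+x/4,165+y/4)
obsL=[("top",(-.213,.113,.008),q(80,487)),("top",(-.213,-.113,.008),q(590,482)),("scene",(-.213,-.113,.008),(250+66/3.2,150+126/3.2)),("scene",(-.213,.113,.008),(250+425/3.2,150+126/3.2)),
("top",(-.165,0,.014),q(333,374))]
obsB+= [("top",(-.11,.11,.119),(260.5,287.5)),("top",(-.11,-.11,.119),(376.25,286.75))]
def f(p):
    return np.concatenate([proj(c,binw(p,P))[0]-uv for c,P,uv in obsB]+[proj(c,lid(p,p[3],P))[0]-uv for c,P,uv in obsL])
r=least_squares(f,[.56,.066,0,.08]); p=r.x; print(p); print(r.fun.reshape(-1,2).round(1))
print(lid(p,p[3],(-.165,0,.032)))
# mark at top surface of wing near end
for a in (0,.1,.2,.3):
  print(a,proj("top",lid(p,p[3],[(-.165-np.sin(a)*.02,-np.cos(a)*.02,.044)])), "obs",q(374,363))
E
```

```text
[ 0.56321025  0.06687238 -0.02878024  0.08863296]
[[-0.8 -0.4]
 [-0.3  0.2]
 [-1.   2.2]
 [ 0.2  0.9]
 [ 0.5 -0.8]
 [-1.4 -1.7]
 [ 0.3 -0. ]
 [-1.7  0.4]
 [-0.5 -0.4]]
[[0.50671388 0.06849881 0.17647969]]
0 [[329.3913515  253.79068435]] obs (328.5, 255.75)
0.1 [[329.36695478 254.89553305]] obs (328.5, 255.75)
0.2 [[329.22864526 255.9928822 ]] obs (328.5, 255.75)
0.3 [[328.97756114 257.0717068 ]] obs (328.5, 255.75)
```

View pics/t3k.png

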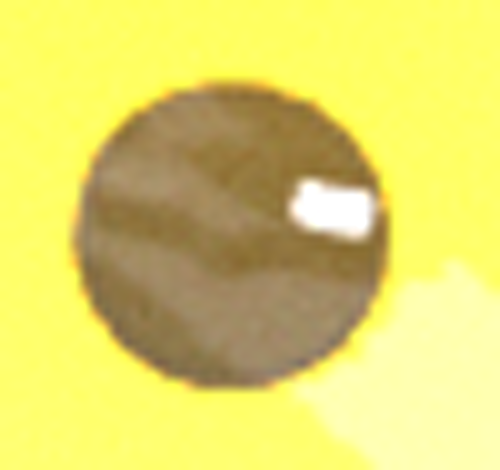

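```bash
python3 -m jog '0.5 -4 0 0 0 0 0.05; 0.5 -8 -0.3 0 0 0 0.1; 0.5 -13 -0.5 0 0 0 0.155; 0.5 -18 -0.7 0 0 0 0.155; 0.5 -23 -1 0 0 0 0.155; 0.5 -28 -1.1 0 0 0 0.155; 0.5 -33 -1.1 0 0 0 0.155; 0.5 -36.2 -1.1 0 0 0 0.155; 0.5 -36.2 -1.1 2 0 0 0.155; 0.5 -36.2 -1.1 4.5 0 0 0.155'; python3 -m jog '0.5 0 0 0 0 0 0'; python3 - <<'E'
from workcell import telemetry, eyes, env
import cv2,numpy as np
a=eyes.read_camera("scene")["img"]
cv2.imwrite("pics/s4.png",cv2.resize(a[100:280,250:400],None,fx=3.2,fy=3.2))
E
```

```text
t: 6.05
ee_pos: [0.5057, 0.0622, 0.2338]
eef_rot: [[0.185, 0.983, -0.002], [0.983, -0.185, -0.004], [-0.004, -0.002, -1.0]]
force: [0.1, 0.2, 0.0]
width: 0.0428
t: 6.15
ee_pos: [0.503, 0.0604, 0.2313]
eef_rot: [[0.188, 0.982, -0.008], [0.982, -0.188, -0.004], [-0.006, -0.007, -1.0]]
force: [-0.9, -0.5, -0.2]
width: 0.0426
```

View pics/s4.png

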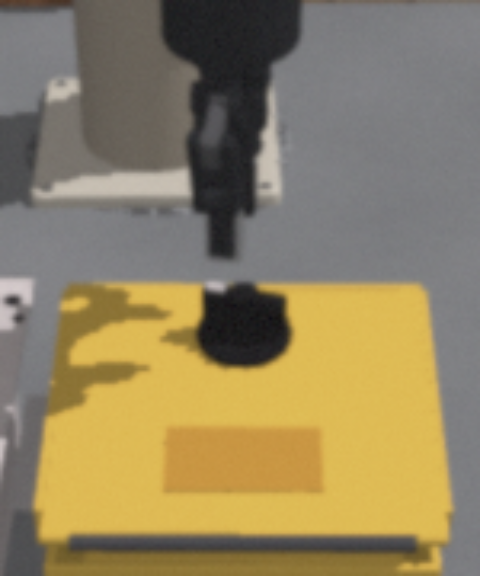

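```bash
cat > st.py <<'E'
from workcell import telemetry
import numpy as np,sys
s=telemetry.read_state(); np.set_printoptions(precision=4,suppress=True)
print(s["t"],s["ee_pos"],"F",s["force"],"M",s["wrist_torque"],"w",s["width"],"q",s["joints"][[0,5]])
if len(sys.argv)>1:
    d=np.array([float(v) for v in sys.argv[1:4]])-s["ee_pos"]; print("tool cm",s["eef_rot"].T@d*100)
E
python3 st.py 0.5065 0.0685 0.190
```

```text
6.2 [0.5042 0.0605 0.233 ] F [-0.6856 -1.2834 -0.1507] M [-0.0085 -0.0393  0.0001] w 0.04297900291991116 q [0.0981 0.2889]
tool cm [0.8498 0.1001 4.2996]
```

```bash
python3 -m jog '0.5 0.5 0 1 0 0 0; 0.5 0.85 0.1 2 0 0 0; 0.5 0.85 0.1 3 0 0 0; 0.5 0.85 0.1 3 0 0 0;0.5 0.85 0.1 3 0 0 0'; python3 st.py 0.5065 0.0685 0.170;python3 - <<'E'
from workcell import telemetry, eyes, env
import cv2,numpy as np
a=eyes.read_camera("scene")["img"]
cv2.imwrite("pics/s5.png",cv2.resize(a[100:280,250:400],None,fx=3.2,fy=3.2))
E
```

```text
t: 6.7
ee_pos: [0.5064, 0.0688, 0.2027]
eef_rot: [[0.187, 0.982, -0.006], [0.982, -0.187, -0.004], [-0.005, -0.005, -1.0]]
force: [0.7, 0.1, -0.9]
width: 0.0427
6.7 [0.5064 0.0688 0.2027] F [ 0.6941  0.1112 -0.9059] M [-0.0026  0.0337 -0.0697] w 0.04272974151714308 q [0.1138 0.3042]
tool cm [-0.0066  0.0329  3.2671]
```

View pics/s5.png

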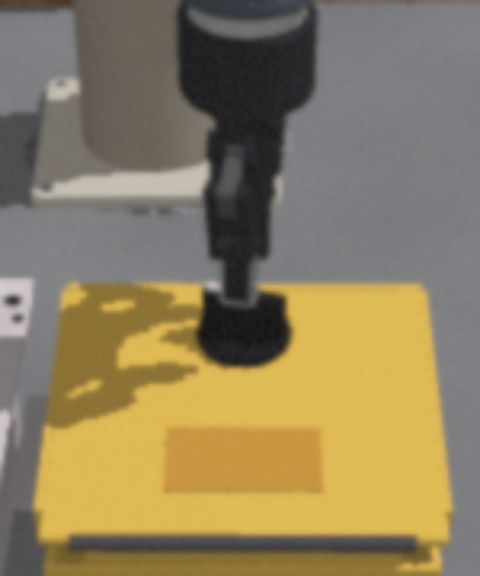

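```bash
python3 -m jog '0.5 0 0 1 0 0 0; 0.5 0 0 2 0 0 0; 0.5 0 0 2.6 0 0 0; 0.5 0 0 3.2 0 0 0; 0.5 0 0 3.2 0 0 0'; python3 st.py 0.5065 0.0685 0.170
```

```text
t: 7.25
ee_pos: [0.5059, 0.0685, 0.1699]
eef_rot: [[0.187, 0.982, -0.007], [0.982, -0.187, -0.004], [-0.006, -0.006, -1.0]]
force: [-0.7, -0.4, 0.5]
width: 0.0427
7.25 [0.5059 0.0685 0.1699] F [-0.6824 -0.3762  0.5147] M [ 0.0289 -0.0006 -0.0075] w 0.04273806174436298 q [0.1133 0.3044]
tool cm [ 0.0124  0.0635 -0.0075]
```

```bash
python3 -m jog '0.3 0 0.05 0 0 0 0; 0.2 0 0.05 0 0 0 0; 0 0 0.05 0 0 0 0; 0 0 0.05 0 0 0 0; 0 0 0.05 0 0 0 0; 0 0 0.05 0 0 0 0' 25; python3 st.py 0.5065 0.0685 0.170;python3 - <<'E'
from workcell import telemetry, eyes, env
import cv2,numpy as np
a=eyes.read_camera("scene")["img"]
cv2.imwrite("pics/s6.png",cv2.resize(a[100:280,250:400],None,fx=3.2,fy=3.2))
E
```

```text
t: 7.85
ee_pos: [0.5075, 0.0683, 0.1702]
eef_rot: [[0.187, 0.982, -0.005], [0.982, -0.187, -0.004], [-0.005, -0.004, -1.0]]
force: [5.9, -0.9, -5.7]
width: 0.0129
7.85 [0.5075 0.0683 0.1702] F [ 5.9089 -0.8583 -5.7415] M [-0.1346 -0.2774 -0.0572] w 0.01288147993293286 q [0.1128 0.3042]
tool cm [-0.0027 -0.0997  0.017 ]
```

View pics/s6.png

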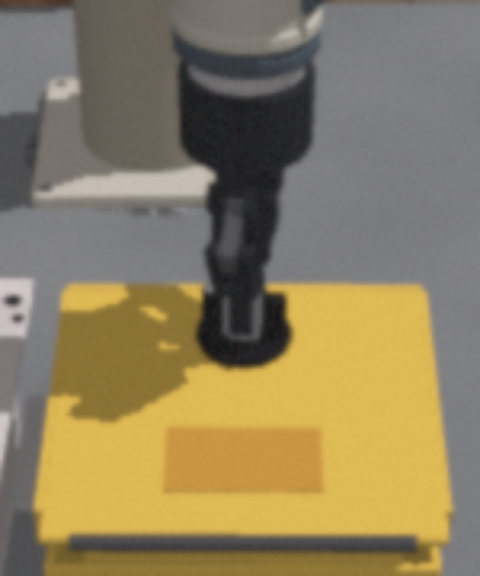

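```bash
python3 -m jog '0 0 -0.05 0.15 0 0 0; 0 0 -0.1 0.3 0 0 0; 0 0 -0.1 0.3 0 0 0'; python3 st.py 0.5055 0.0685 0.165;  python3 -m jog '0 0 -0.05 0.15 0 0 0; 0 0 -0.1 0.3 0 0 0; 0 0 -0.1 0.3 0 0 0'; python3 st.py 0.5055 0.0685 0.162
```

```text
t: 8.2
ee_pos: [0.5069, 0.0684, 0.1674]
eef_rot: [[0.187, 0.982, -0.004], [0.982, -0.187, -0.005], [-0.005, -0.003, -1.0]]
force: [3.4, -1.8, -0.5]
width: 0.0122
8.2 [0.5069 0.0684 0.1674] F [ 3.421  -1.8328 -0.4641] M [-0.3348 -0.1036 -0.0368] w 0.012218816368375953 q [0.1133 0.3048]
tool cm [-0.0175 -0.141   0.2418]
t: 8.5
ee_pos: [0.5063, 0.0685, 0.1646]
eef_rot: [[0.187, 0.982, -0.003], [0.982, -0.187, -0.005], [-0.005, -0.002, -1.0]]
force: [3.4, -3.4, 2.6]
width: 0.0119
8.5 [0.5063 0.0685 0.1646] F [ 3.3525 -3.4263  2.5844] M [-0.4369 -0.2244 -0.0587] w 0.01190739239808741 q [0.1137 0.3055]
tool cm [-0.0129 -0.083   0.2592]
```

```bash
python3 -m jog '0 -0.05 -0.08 0.1 0 0 0; 0 -0.1 -0.15 0.2 0 0 0; 0 -0.1 -0.15 0.2 0 0 0'; python3 st.py 0.5055 0.0685 0.165;  python3 -m jog '0 -0.05 -0.05 0.1 0 0 0; 0 -0.05 -0.1 0.2 0 0 0; 0 -0.05 -0.1 0.2 0 0 0'; python3 st.py 0.5055 0.0685 0.162
```

```text
t: 8.8
ee_pos: [0.5059, 0.0683, 0.1631]
eef_rot: [[0.187, 0.982, 0.0], [0.982, -0.187, -0.004], [-0.004, 0.001, -1.0]]
force: [5.8, 0.7, 3.0]
width: 0.0117
8.8 [0.5059 0.0683 0.1631] F [5.7875 0.7191 2.972 ] M [ 0.2434 -0.5565 -0.0532] w 0.011734838036404929 q [0.113  0.3045]
tool cm [ 0.0093 -0.0434 -0.1937]
t: 9.1
ee_pos: [0.5056, 0.0684, 0.1614]
eef_rot: [[0.187, 0.982, 0.002], [0.982, -0.187, -0.003], [-0.002, 0.003, -1.0]]
force: [3.7, 0.1, 4.1]
width: 0.0119
9.1 [0.5056 0.0684 0.1614] F [3.7261 0.1419 4.1027] M [ 0.1275 -0.3505 -0.0361] w 0.011874833586570217 q [0.1129 0.3041]
tool cm [ 0.0114 -0.0157 -0.059 ]
```

```bash
python3 -m jog '0 0 0 0.1 0 0 0; 0 0 0 0.2 0 0 0; 0 0 0 0.2 0 0 0'; python3 st.py;  python3 -m jog '0 0 0 0.1 0 0 0; 0 0 0 0.1 0 0 0'; python3 st.py;python3 -m jog '0 0 0 0.1 0 0 0; 0 0 0 0.1 0 0 0'; python3 st.py
```

```text
t: 9.4
ee_pos: [0.5052, 0.0684, 0.1594]
eef_rot: [[0.187, 0.982, 0.002], [0.982, -0.187, -0.003], [-0.003, 0.002, -1.0]]
force: [1.9, -1.2, 5.9]
width: 0.0115
9.4 [0.5052 0.0684 0.1594] F [ 1.8521 -1.1601  5.8658] M [-0.172   0.0911 -0.0558] w 0.0114592505732444 q [0.1129 0.3041]
t: 9.6
ee_pos: [0.5051, 0.0684, 0.1586]
eef_rot: [[0.187, 0.982, 0.001], [0.982, -0.187, -0.003], [-0.003, 0.002, -1.0]]
force: [1.6, -1.9, 6.7]
width: 0.0114
9.6 [0.5051 0.0684 0.1586] F [ 1.6117 -1.8906  6.7446] M [-0.1206 -0.0376 -0.0747] w 0.01141440668951475 q [0.1129 0.3041]
t: 9.8
ee_pos: [0.505, 0.0684, 0.1582]
eef_rot: [[0.187, 0.982, 0.002], [0.982, -0.187, -0.003], [-0.002, 0.002, -1.0]]
force: [0.6, -1.5, 11.7]
width: 0.0118
9.8 [0.505  0.0684 0.1582] F [ 0.5776 -1.5083 11.7425] M [-0.1305  0.2941 -0.0924] w 0.011767429328404914 q [0.1129 0.3041]
```

```bash
python3 -m jog '0 0 0 0.06 0 0 0; 0 0 0 0.06 0 0 0'; python3 st.py; python3 -m jog '0 0 0 0.06 0 0 0; 0 0 0 0.06 0 0 0'; python3 st.py
```

```text
t: 10.0
ee_pos: [0.5051, 0.0684, 0.1582]
eef_rot: [[0.187, 0.982, 0.002], [0.982, -0.187, -0.003], [-0.002, 0.002, -1.0]]
force: [0.7, -1.6, 10.9]
width: 0.0117
10.0 [0.5051 0.0684 0.1582] F [ 0.7381 -1.65   10.8909] M [-0.1566  0.2669 -0.0344] w 0.011746281621548107 q [0.1128 0.304 ]
t: 10.2
ee_pos: [0.505, 0.0684, 0.1582]
eef_rot: [[0.188, 0.982, 0.002], [0.982, -0.188, -0.003], [-0.002, 0.003, -1.0]]
force: [0.5, -1.2, 10.9]
width: 0.0117
10.2 [0.505  0.0684 0.1582] F [ 0.4771 -1.1986 10.924 ] M [-0.1164  0.2669 -0.04  ] w 0.01165880655728618 q [0.1128 0.304 ]
```

```bash
python3 -m jog '0 0 0 0.15 0 0 0; 0 0 0 0.15 0 0 0'; python3 st.py; python3 -m jog '0 0 0 0.2 0 0 0; 0 0 0 0.2 0 0 0'; python3 st.py
```

```text
t: 10.4
ee_pos: [0.5051, 0.0684, 0.1581]
eef_rot: [[0.188, 0.982, 0.002], [0.982, -0.188, -0.002], [-0.002, 0.003, -1.0]]
force: [-3.0, -2.7, 20.1]
width: 0.0117
10.4 [0.5051 0.0684 0.1581] F [-3.0208 -2.711  20.0597] M [-0.2334  0.8215 -0.079 ] w 0.01171786547913731 q [0.1127 0.304 ]
t: 10.6
ee_pos: [0.5051, 0.0684, 0.158]
eef_rot: [[0.188, 0.982, 0.003], [0.982, -0.188, -0.002], [-0.002, 0.003, -1.0]]
force: [-4.0, -3.2, 26.5]
width: 0.0119
10.6 [0.5051 0.0684 0.158 ] F [-3.9697 -3.2081 26.4643] M [-0.2534  1.1628 -0.0295] w 0.011877737552213486 q [0.1127 0.304 ]
```

```bash
python3 -m jog '0 0 0 0.1 0 0 0; 0 0 0 0.1 0 0 0'; python3 st.py; python3 -m jog '0 0 0 0.11 0 0 0.1; 0 0 0 0.11 0 0 0.2; 0 0 0 0.11 0 0 0.2'; python3 st.py
```

```text
t: 10.8
ee_pos: [0.505, 0.0684, 0.1581]
eef_rot: [[0.188, 0.982, 0.003], [0.982, -0.188, -0.002], [-0.002, 0.004, -1.0]]
force: [-0.6, -2.4, 16.3]
width: 0.0121
10.8 [0.505  0.0684 0.1581] F [-0.5557 -2.4092 16.2965] M [-0.1777  0.6141 -0.0651] w 0.012050106630759448 q [0.1127 0.304 ]
t: 11.1
ee_pos: [0.5051, 0.0683, 0.1582]
eef_rot: [[0.382, 0.924, 0.004], [0.924, -0.382, -0.002], [-0.001, 0.004, -1.0]]
force: [-0.4, -3.5, 17.0]
width: 0.0115
11.1 [0.5051 0.0683 0.1582] F [-0.4335 -3.507  17.0031] M [-0.2743  0.5354 -0.0549] w 0.011452522168491885 q [0.1126 0.5067]
```

```bash
python3 -m jog '0 0 0 0.11 0 0 0.1; 0 0 0 0.11 0 0 0.2; 0 0 0 0.11 0 0 0.2'; python3 st.py; python3 -m jog '0 0 0 0.11 0 0 0.1; 0 0 0 0.11 0 0 0.2; 0 0 0 0.11 0 0 0.2'; python3 st.py
```

```text
t: 11.4
ee_pos: [0.5052, 0.0683, 0.1582]
eef_rot: [[0.56, 0.829, 0.004], [0.829, -0.56, -0.002], [0.0, 0.005, -1.0]]
force: [-1.4, -2.6, 15.4]
width: 0.0115
11.4 [0.5052 0.0683 0.1582] F [-1.4051 -2.6377 15.4321] M [-0.282   0.5436 -0.0933] w 0.01149792412880886 q [0.1126 0.7094]
t: 11.7
ee_pos: [0.5053, 0.0682, 0.1582]
eef_rot: [[0.715, 0.699, 0.005], [0.699, -0.715, -0.002], [0.002, 0.005, -1.0]]
force: [-1.6, -3.1, 16.1]
width: 0.0119
11.7 [0.5053 0.0682 0.1582] F [-1.6194 -3.092  16.0556] M [-0.3076  0.4639 -0.0752] w 0.011916689443888932 q [0.1125 0.9122]
```

```bash
python3 -m jog '0 0 0 0.11 0 0 0.1; 0 0 0 0.11 0 0 0.2; 0 0 0 0.11 0 0 0.2'; python3 st.py; python3 -m jog '0 0 0 0.11 0 0 0.1; 0 0 0 0.11 0 0 0.2; 0 0 0 0.11 0 0 0.2'; python3 st.py;  python3 -m jog '0 0 0 0.11 0 0 0.1; 0 0 0 0.11 0 0 0.2; 0 0 0 0.11 0 0 0.2'; python3 st.py;
```

```text
t: 12.0
ee_pos: [0.5052, 0.0681, 0.1581]
eef_rot: [[0.841, 0.541, 0.005], [0.541, -0.841, -0.002], [0.003, 0.005, -1.0]]
force: [-1.2, -2.1, 16.7]
width: 0.0119
12.0 [0.5052 0.0681 0.1581] F [-1.2195 -2.0674 16.6969] M [-0.3002  0.5942 -0.077 ] w 0.011864065860747314 q [0.1125 1.1149]
t: 12.3
ee_pos: [0.5053, 0.0681, 0.1581]
eef_rot: [[0.933, 0.36, 0.005], [0.36, -0.933, -0.003], [0.004, 0.004, -1.0]]
force: [-1.5, -1.5, 15.9]
width: 0.0118
12.3 [0.5053 0.0681 0.1581] F [-1.478  -1.4647 15.8522] M [-0.2695  0.5523 -0.0147] w 0.011823611124080063 q [0.1124 1.3177]
t: 12.6
ee_pos: [0.5053, 0.068, 0.1581]
eef_rot: [[0.986, 0.165, 0.006], [0.165, -0.986, -0.003], [0.005, 0.004, -1.0]]
force: [-1.8, -2.8, 16.6]
width: 0.0114
12.6 [0.5053 0.068  0.1581] F [-1.8284 -2.7915 16.5915] M [-0.2461  0.517  -0.1378] w 0.011410507113888734 q [0.1123 1.5205]
```

```bash
python3 -m jog '0 0 0 0.11 0 0 0.08; 0 0 0 0.11 0 0 0.08; 0 0 0 0.11 0 0 0.08'; python3 st.py; python3 -m jog '0 0 0 0 0 0 0; 0 0 0 -0.02 0 0 0; 0 0 0 -0.02 0 0 0'; python3 st.py
```

```text
t: 12.9
ee_pos: [0.5054, 0.068, 0.158]
eef_rot: [[0.996, 0.085, 0.006], [0.085, -0.996, -0.003], [0.006, 0.003, -1.0]]
force: [-1.5, -1.5, 16.2]
width: 0.0117
12.9 [0.5054 0.068  0.158 ] F [-1.4998 -1.502  16.1551] M [-0.2889  0.5369 -0.1266] w 0.011675465567531417 q [0.1123 1.6006]
t: 13.2
ee_pos: [0.5054, 0.068, 0.1586]
eef_rot: [[0.996, 0.085, 0.007], [0.085, -0.996, -0.003], [0.006, 0.003, -1.0]]
force: [2.0, -2.7, 6.5]
width: 0.0115
13.2 [0.5054 0.068  0.1586] F [ 1.9854 -2.6572  6.5385] M [-0.1639  0.035  -0.0573] w 0.011499472042943323 q [0.1123 1.6005]
```

```bash
python3 -m jog '0.25 0 0 -0.05 0 0 0; 0.45 0 0 -0.05 0 0 0; 0.45 0 0 -0.05 0 0 0; 0.45 0 0 -0.1 0 0 0'; python3 st.py 0.5054 0.068 0.25
```

```text
t: 13.6
ee_pos: [0.5048, 0.068, 0.1591]
eef_rot: [[0.996, 0.086, 0.005], [0.086, -0.996, -0.003], [0.005, 0.003, -1.0]]
force: [-1.0, -0.2, -0.4]
width: 0.0386
13.6 [0.5048 0.068  0.1591] F [-0.9504 -0.1688 -0.4492] M [0.0069 0.0205 0.0033] w 0.03858072377428615 q [0.1124 1.6005]
tool cm [ 0.1108  0.0339 -9.0871]
```

Free of contact; rise straight up, move aside (tool y = world −y), and look.

```bash
python3 -m jog '0.45 0 0 -1.5 0 0 0; 0.45 0 0 -4 0 0 0; 0.45 0 0 -8 0 0 0; 0.45 0 0 -12 0 0 0; 0.45 0 -4 -13 0 0 0; 0.45 0 -9 -13 0 0 0; 0.45 0 -14 -13 0 0 0; 0.45 0 -19 -13 0 0 0; 0.45 0 -24 -13 0 0 0; 0.45 0 -30 -13 0 0 0'; python3 -m jog '0.45 0 0 0 0 0 0;0.45 0 0 0 0 0 0';  python3 - <<'E'
from workcell import telemetry, eyes, env
import cv2,numpy as np
a=eyes.read_camera("scene")["img"];b=eyes.read_camera("top")["img"]
cv2.imwrite("pics/s9.png",a);cv2.imwrite("pics/t9.png",b)
cv2.imwrite("pics/s9z.png",cv2.resize(a[150:330,250:400],None,fx=3.2,fy=3.2,interpolation=cv2.INTER_CUBIC))
z=cv2.resize(b[165:305,235:400],None,fx=4,fy=4,interpolation=cv2.INTER_CUBIC)
cv2.imwrite("pics/t9z.png",np.clip(z.astype(float)*1.8,0,255).astype(np.uint8))
E
```

```text
t: 14.6
ee_pos: [0.4785, 0.3592, 0.288]
eef_rot: [[0.996, 0.086, 0.005], [0.086, -0.996, -0.003], [0.005, 0.003, -1.0]]
force: [1.3, 0.4, 0.2]
width: 0.0387
t: 14.8
ee_pos: [0.4776, 0.3601, 0.2873]
eef_rot: [[0.996, 0.088, 0.004], [0.088, -0.996, -0.004], [0.004, 0.004, -1.0]]
force: [-0.4, -0.1, -0.1]
width: 0.0384
```

View pics/s9z.png

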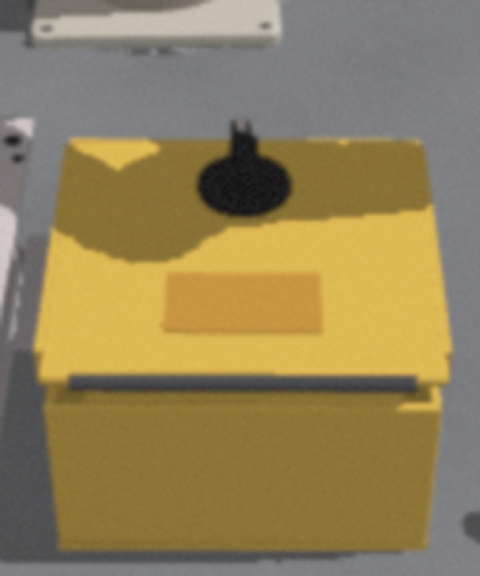

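View pics/t9z.png

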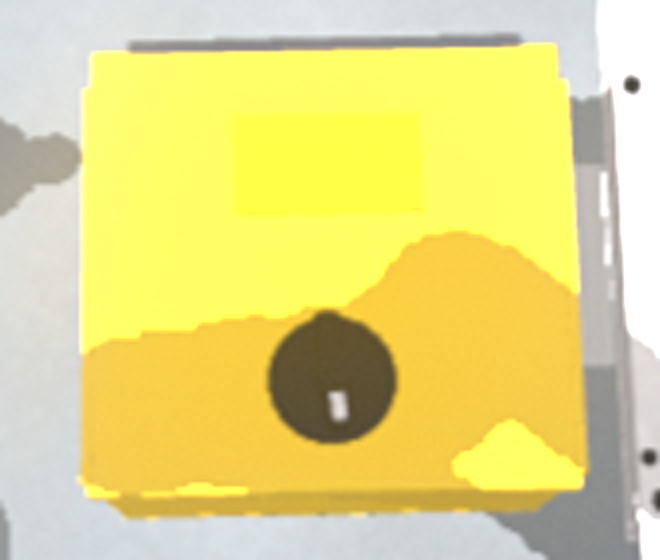

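View pics/t9.png

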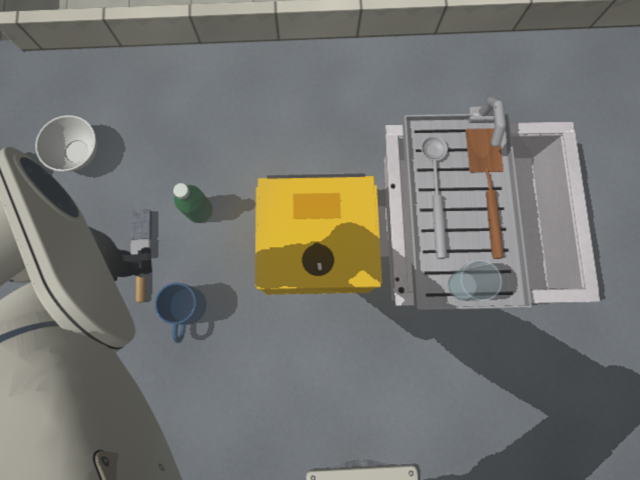

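```bash
python3 - <<'E'
from h import *
p=[0.5632,0.0669,-.0288]
for th in(0,.02,.04,.06,.0886):print(th,proj("scene",lid(p,th,[(-.213,-.113,.008),(-.213,.113,.008)]))[:,1],proj("top",lid(p,th,[(-.213,.113,.008),(-.213,-.113,.008)]))[:,1],proj("top",lid(p,th,[(-.165,0,.014)])))
print("obs scene",150+140/3.2,"top",165+491/4,165+487/4,"knob",165+380/4)
E
python3 st.py
```

```text
0 [196.40175514 196.81911349] [287.74181986 285.62312854] [[317.6737349  260.36498338]]
0.02 [194.7825845  195.19865402] [287.42101673 285.29202975] [[317.69485407 259.92763194]]
0.04 [193.18001001 193.59483388] [287.05033584 284.91107187] [[317.71536956 259.45193152]]
0.06 [191.59453075 192.00815261] [286.62919687 284.47968082] [[317.73526457 258.93766557]]
0.0886 [189.35800843 189.7699881 ] [285.9381892  283.77406874] [[317.76260303 258.13487318]]
obs scene 193.75 top 287.75 286.75 knob 260.0
14.9 [0.4782 0.3583 0.2876] F [ 0.1818 -0.5025  0.1706] M [-0.0279  0.0225  0.0188] w 0.03836680303646873 q [0.6258 2.1134]
```

```bash
python3 - <<'E'
from workcell import env
print(env.finish_job())
E
```

```text
the job is handed in; nothing more can be done
None
```

The lid is down and locked, and I handed the job in at about 15 s with the gripper clear of everything. The interface gave no verdict.

**What I did**
- I swung the lid down to its seal with the closed fingertips.
- I gripped the wing. Its starting angle was about 0.15 rad, not 0.
- I pressed until the force rose sharply at the bar, then held about 16 N while turning the knob to about 1.45 rad. I then eased off, let go and backed away.

**Last checks**
- **Lid:** after release, the pictures show it at about 0.02–0.035 rad, below the 0.06 limit. It sat at about 0.089 rad, resting on its seal, before I pressed it.
- **Knob:** its white mark now points to the front edge, which fits a turn of about 1.45 rad.
- **Other things:** they look unmoved in the last top picture, apart from the brush, which the gripper partly hid from above. I judged this by eye and did not measure it. The wrist force reads near zero.

**What did not go cleanly**
- While feeling for the bar, one step briefly raised the wrist force to 26.5 N. That is under the 30 N limit, but more than seating the lid needed.
- The contact force between lid and bin can't be read directly, so I inferred it from the wrist.
- The top camera's front-edge pixels were 1–2 px off the model, so I relied mainly on the scene camera for the lid angle.

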